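Seat a casting mould and snap its toggle clamp shut

TASK

Push the plaster casting mould along its cradle until it is firmly home against the screw of the end stop, with the stop's little sprung pin pressed fully in. Then push the knob of the open toggle clamp over with a fingertip until it snaps shut by itself and its pad holds the mould down. Go gently, for plaster chips: never press the mould or the clamp with more than 25 N, and leave the pots standing beside the cradle where they are.

Things in the scene. Friction and masses are not known exactly. Their poses are not given: they have to be found in the camera images.
- cradle: fixed plywood board, 18 mm thick (bed = its top), x -125..165, y -110..150 mm from its origin, which lies on the table midway between two aluminium rails. Rails run along x (-115..55 mm) at y = -53 and +53 mm, 12 mm thick, 20 mm above the bed, 94 mm clear between. The mould slides between them in +x to the end stop
- mould: loose cream plaster block, 80 (x) by 90 (y) by 60 mm high, 0.4 to 0.75 kg, dark pouring hole and joint line on top. Origin: centre of its underside; axes as the cradle's. Stands on the bed between the rails, 25 to 55 mm short of home. Push the middle of its near (-x) face; sliding takes 2 to 8 N
- endstop: fixed dark bracket at the cradle's +x end, with a screw whose flat head (28 mm across, centre 26 mm above the bed) faces the mould. Origin on the bed, 52 mm along x from the cradle's. The screw's setting varies and is not measured: its head's face is at x -12 to 0 mm here, so a mould that is home sits 0 to 12 mm beyond the cradle's origin. Feel it: the push jumps. The screw holds 25 N and more
- pin (a joint): brass pin, 10 mm across, standing 5 mm out of the screw head: 0 free, 0.005 m pressed in flush by the mould. Its spring (under 1 N) cannot push the mould back
- clamp_base: fixed steel foot of the toggle clamp on the +y side of the mould, 40 by 50 mm, 83 mm high. Origin on the bed at cradle x 18, y 90 mm; axes as the cradle's. The lever's hinge runs along x, 74 mm above this origin
- clamp (a joint): the clamp's lever: 0 open (handle leaning out to +y by 0.55 rad, padded arm raised), about 1.05 rad shut (handle leaning 0.5 rad in over the mould, arm level, pad on the mould), 1.19 its end with nothing under the pad. Over-centre spring: up to 8 N at the knob, fading to dead centre at 0.55 rad (handle upright), then it snaps shut by itself and stays; let go earlier, it falls open
- knob (a point): centre of the black ball knob, 24 mm across, on the handle's end, 85 mm from the hinge. Push it from outside towards the mould (the cradle's -y), rising with it: from 72 mm above the hinge (open) to 85 mm (upright), 44 mm further in. Keep the gripper's body clear above it
- vase: bystander: white vase, 76 mm in diameter, 135 mm high, beside or beyond the cradle; origin under its foot
- cup: bystander: white cup, 68 mm in diameter, 60 mm high; origin under its foot
- bowl: bystander: blue bowl, 100 mm in diameter, 50 mm high; origin under its foot
There are look-alikes about, which are no part of the job. Leave any red, turquoise or yellow look-alike of the mould alone.

How it is judged:
By the outcome, as a careful person would: the job done as asked, in the order asked, and still so for the second after the job is handed in, with the robot touching nothing.
It also fails if it takes over 72 s, if anything falls off the work surface, if the arm or the gripper's body presses on something with over 40 N, if the wrist force passes 120 N, or if a joint passes its speed limit or range.

ROBOT

A 6-joint arm with a two-finger parallel gripper is mounted at the origin on the work surface. World frame = base frame: x ahead of the robot, y to its left, z up, the work surface at z = 0. Lengths are in mm, angles in rad, forces in N, time in s.
With the tool pointing down it reaches from about 350 to 775 mm from the base axis. Payload 7.3 kg.
Tool frame: the origin (TCP) lies between the finger pads; the fingertips stand 22 mm ahead of it and the grasp point (between the pads) lies 3 mm ahead of it (nose_length is the distance from the TCP to the fingertips, in mm); z points along the fingers, y is the direction in which the jaws open and shut (so a half turn about z gives the same grasp; the last joint's range is limited). The gripper opens to 92 mm and grips with 3 to 60 N. Pads are 19 mm wide; open, the fingers measure 130 mm over their backs; the gripper's body (75 mm by 190 mm) begins 47 mm behind the grasp point.
Start: joints at [1.035, 0.342, 1.524, -0, 1.275, -0.146], TCP at [199.488, 485.641, 248.741] pointing down, gripper open.
Joint ranges: [-2.53, 2.53], [-0.77, 2.02], [0.04, 2.7], [-1, 4.14], [0.28, 2.66], [-3.11, 3.11]. Speed limits (rad/s): [2.57, 2.57, 3.14, 3.14, 3.14, 3.14].

INTERFACE

Orientations are given as [roll, pitch, yaw] about the fixed x, y, z axes, in that order (R = Rz(yaw) Ry(pitch) Rx(roll)).
In Python, from plant import get_obs, capture, close_job, nose_length gives the robot as it stands.
- The arm moves only by the tool step_arm, never from a script. Its argument "increments" is text: rows parted by semicolons, each of 7 numbers parted by spaces: the turn, a rotation vector about the tool's x, y, z in rad, then the shift along the tool's x, y, z in mm, then the opening, from -1 (shut) to 1 (fully open). A call has 1 to 20 rows; each row is the pose to reach, as a shift and turn from the pose commanded when the call began, along the tool's axes at that moment; what a row does not reach only later rows make up. A row lasts 1/8 s, in which the tool goes at most 62.5 mm and 10.7 degrees, less where a joint would pass 70% of its speed; a pose out of reach is approached as far as the arm can. A call with a gripper value outside its range is refused whole. The fingers move at their own pace and stop on an object; the grip force is fixed at half the most. Time passes only in rows, so rows that repeat a pose let the fingers close. It gives the time, the measured TCP pose, the force and the opening at its end, in the units of the state.
- get_obs(): the state, without advancing time (a new reading comes with each control period).
- capture(name): name is "side" or "top"; returns a dict with "frame" (420x560x3 uint8, red, green, blue), "K" (3x3 intrinsics, pixels), "extrinsics" (4x4, takes a point from world to camera coordinates). Camera axes: x right, y down, z forward; pixel columns grow to the right and rows downward; lengths in mm; the calibration is good to about 2 mm. A picture is of the moment at which its call begins. There is no depth.
- close_job(): hands the job in, once; it reports no verdict.
The state is a dict: "time": time; "joint_positions": joint angles; "dq": joint speeds; "tau": joint torques, N m; "tool_pos": TCP position; "tcp_rot": TCP orientation; "contact_force": force on the tool from outside, world axes, zero at the start; "moment": the same for the moment, N m; "grip_width": finger opening in mm.
Only numpy, scipy, OpenCV 4.12 (cv2) and the standard library are available. Lean on these libraries where they do the work, as an engineer would, in place of code of your own. Each camera call takes 0.05 s, during which the arm holds its last target.

## Working session

There is one attempt and no reset: what is moved stays moved. The work goes in short steps, Python scripts to look and compute and a tool call to move; the robot and the scene stay as the last step left them, time stands still between calls to the robot, and variables do not carry over. Pictures are saved under pics/ and viewed, and the job is handed in when it is done.

Besides the shell and the picture viewer there is one more tool, called after "Request:" as name(argument=value, ...) on one line, values as JSON. step_arm: Moves the arm, as the interface text tells. Its arguments: {"type":"object","properties":{"increments":{"type":"string"}},"required":["increments"]}

```bash
mkdir -p pics; ls
python3 - <<'E'
from plant import *
import cv2
print(get_obs(), nose_length if not callable(nose_length) else nose_length())
for n in("side","top"):
    c=capture(n); cv2.imwrite(f"pics/{n}0.png",cv2.resize(c["frame"][:,:,::-1],(800,600),interpolation=cv2.INTER_CUBIC)); print(c["K"],c["extrinsics"])
E
```

```text
pics
{'time': 0.0, 'joint_positions': array([ 1.03504411e+00,  3.42715340e-01,  1.52503638e+00,  8.87986943e-06,
        1.27542462e+00, -1.45993594e-01]), 'dq': array([-0.0007687 ,  0.00016535, -0.00143473, -0.00074777, -0.00074586,
       -0.00011684]), 'tau': array([ 1.31498462e-03, -4.31244099e+01, -2.44220674e+01,  7.19234138e-02,
        5.59836463e-02, -1.52170383e-04]), 'tool_pos': array([199.25442103, 485.2971614 , 248.04202706]), 'tcp_rot': array([-3.14002705e+00, -2.38788537e-04,  2.75183125e+00]), 'contact_force': array([-0.69314042,  0.05269332, -0.42824521]), 'moment': array([ 0.00911004, -0.02397561,  0.05817933]), 'grip_width': 91.87464348635827} 22.0
[[495.8089774    0.         281.36358684]
 [  0.         495.8089774  207.10277523]
 [  0.           0.           1.        ]] [[ 9.33528760e-01 -3.58502342e-01  3.54346579e-04 -5.64622263e+02]
 [-2.42463503e-01 -6.32094742e-01 -7.35980765e-01  2.21743862e+02]
 [ 2.64074809e-01  6.86973294e-01 -6.77002355e-01  1.02390769e+03]
 [ 0.00000000e+00  0.00000000e+00  0.00000000e+00  1.00000000e+00]]
[[465.06841959   0.         281.67989681]
 [  0.         465.06841959 208.37739558]
 [  0.           0.           1.        ]] [[ 1.11731688e-02 -9.99779630e-01  1.77722400e-02 -3.60452551e+01]
 [-9.97286261e-01 -1.24352063e-02 -7.25636281e-02  5.78935018e+02]
 [ 7.27686387e-02 -1.69132451e-02 -9.97205429e-01  8.98511904e+02]
 [ 0.00000000e+00  0.00000000e+00  0.00000000e+00  1.00000000e+00]]
```

View pics/top0.png

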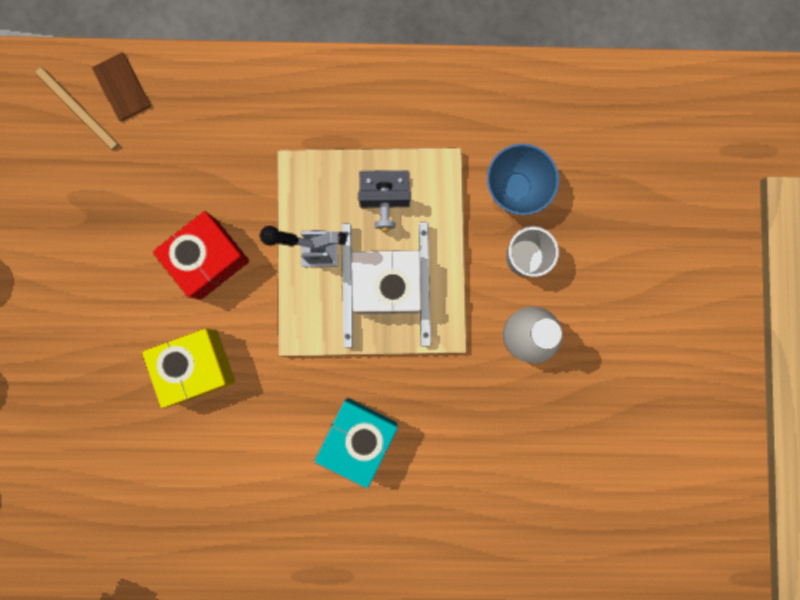

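View pics/side0.png

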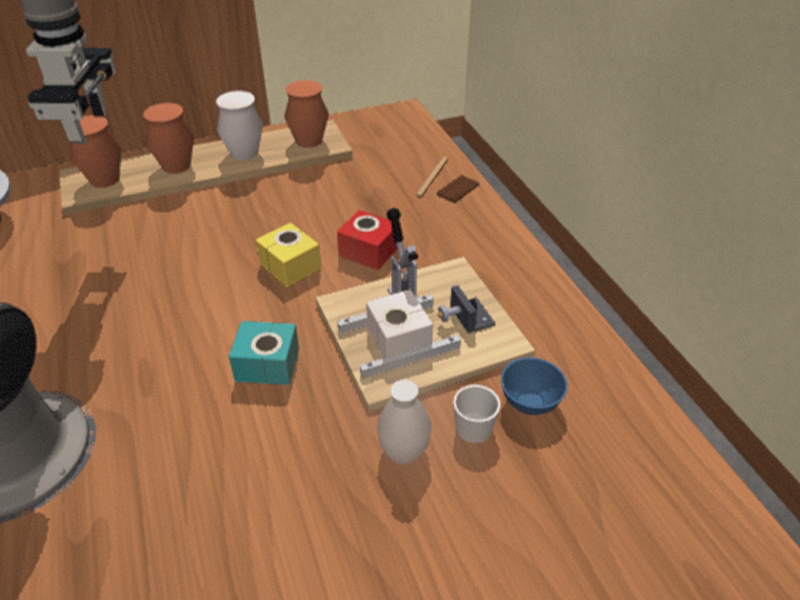

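Top picture: the cradle corners are near (278,150), (462,149), (467,355) and (279,356), with the mould at about (387,282) and the knob at (270,235). Cradle +x points up in the picture, which is roughly world +x. I'll enlarge crops to read these closer.

Run:
```python
from plant import *
import cv2
c=capture("top")["frame"][:,:,::-1]; cv2.imwrite("pics/t1.png",cv2.resize(c[95:255,170:350],None,fx=3.7,fy=3.7,interpolation=cv2.INTER_CUBIC))
c=capture("side")["frame"][:,:,::-1]; cv2.imwrite("pics/s1.png",cv2.resize(c[140:290,215:385],None,fx=4,fy=4,interpolation=cv2.INTER_CUBIC))
```

```text
(no output)
```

View pics/t1.png

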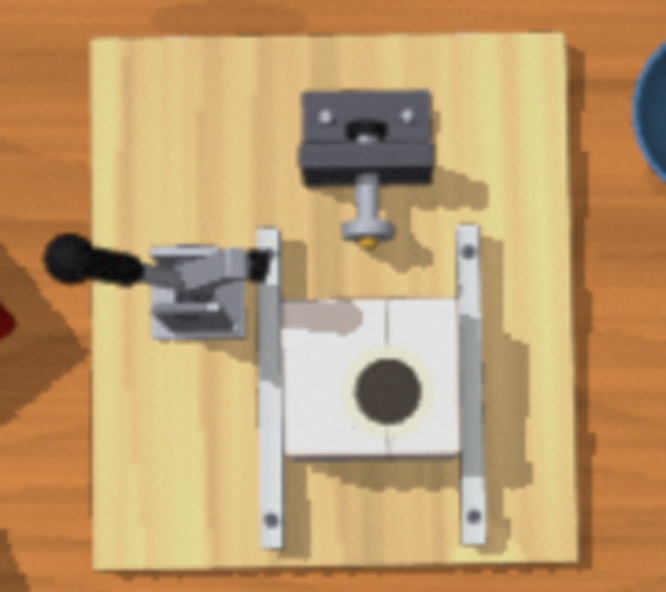

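View pics/s1.png

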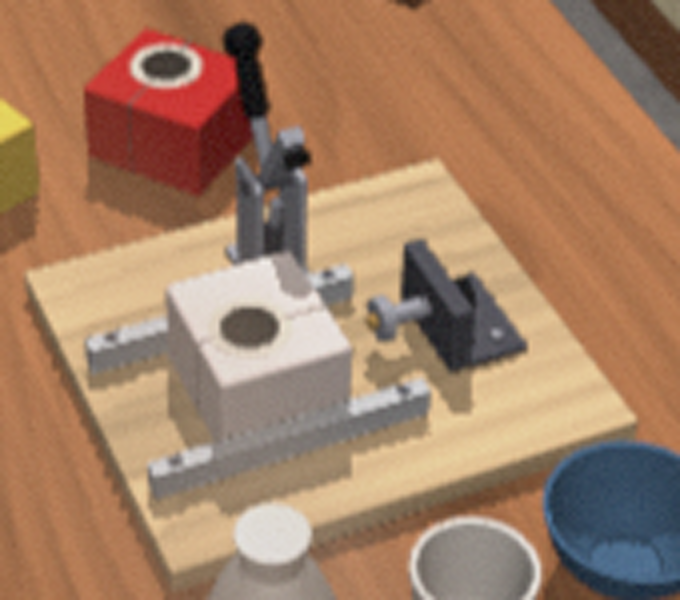

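```bash
cat > h.py <<'E'
import numpy as np
from plant import *
from scipy.optimize import least_squares
C={n:capture(n) for n in("top","side")}
def proj(n,P):
    P=np.atleast_2d(P);E=C[n]["extrinsics"];q=P@E[:3,:3].T+E[:3,3];q=q@C[n]["K"].T;return q[:,:2]/q[:,2:]
def ct(p): return np.array([170,95])+(np.atleast_2d(p)+.5)/3.7-.5
def cs(p): return np.array([215,140])+(np.atleast_2d(p)+.5)/4-.5
def ray(n,p,z):
    E=C[n]["extrinsics"];R=E[:3,:3];o=-R.T@E[:3,3]
    out=[]
    for u in np.atleast_2d(p):
        d=R.T@np.linalg.inv(C[n]["K"])@np.r_[u,1];out.append(o+d*(z-o[2])/d[2])
    return np.array(out)
def W(th,x,y,P):
    c,s=np.cos(th),np.sin(th);P=np.atleast_2d(np.array(P,float));return np.c_[x+c*P[:,0]-s*P[:,1],y+s*P[:,0]+c*P[:,1],P[:,2]]
E
python3 - <<'E'
from h import *
L=[[165,150,18],[165,-110,18],[-125,-110,18],[-125,150,18]]
t=ct([(92,38),(564,33),(578,563),(94,568)]); s=cs([(435,160),(636,422),(175,575),(27,272)])
R=[[55,53,38],[-115,53,38],[55,-53,38],[-115,-53,38]]
tr=ct([(267,228),(272,548),(468,226),(473,544)])
f=lambda v:np.r_[(proj("top",W(*v,L))-t).ravel(),(proj("side",W(*v,L))-s).ravel(),(proj("top",W(*v,R))-tr).ravel()]
for g in (f,lambda v:f(v)[:8],lambda v:f(v)[8:16]):
    r=least_squares(g,[0,500,0],x_scale=[.01,1,1]);print(r.x,np.abs(g(r.x)).max())
r=least_squares(f,[0,500,0],x_scale=[.01,1,1]);v=r.x
np.save("v.npy",v); print(f(v).round(1))
th=v[0];Ri=np.array([[np.cos(th),np.sin(th)],[-np.sin(th),np.cos(th)]])
m=ray("top",ct([(281,300),(460,298),(459,455),(285,455)]),78); print("mould cr",((m[:,:2]-v[1:])@Ri.T).round(1))
ms=ray("side",cs([(166,292),(292,255),(350,348),(215,385)]),78); print("mould side",((ms[:,:2]-v[1:])@Ri.T).round(1))
# knob 
kt,ks=ct((66,258)),cs((242,40))
k=least_squares(lambda p:np.r_[(proj("top",p)-kt).ravel(),(proj("side",p)-ks).ravel()],[500,100,160])
print("knob",k.x,k.fun,(k.x[:2]-v[1:])@Ri.T,"expect",W(*v,[[18,90+85*np.sin(.55),18+74+85*np.cos(.55)]]))
b=[ray("top",np.array(p)*.7,z) for p,z in (((523,180),50),((533,252),60),((546,333),135))];print(b)
E
```

```text
[ 2.96043987e-02  6.25998871e+02 -5.11869155e+00] 1.457060422727011
[ 2.72285544e-02  6.26260411e+02 -4.88854879e+00] 0.9162587892840008
[ 3.62377754e-02  6.24351219e+02 -7.82413056e+00] 1.3007635411752858
[-0.6 -0.2  0.8 -0.5  0.7  0.1 -0.5  1.2  1.5 -1.3  1.3 -1.  -0.9 -1.1
 -0.6 -1.   0.4 -0.1  0.1  0.6  0.2 -0.3  0.7  0.7]
mould cr [[ 10.7  44.5]
 [ 10.3 -45.7]
 [-69.  -43.6]
 [-67.5  43.5]]
mould side [[-71.5  34.9]
 [  7.5  36.1]
 [  6.9 -47.1]
 [-72.9 -44.8]]
knob [640.82479902 132.50801148 161.59525624] [-0.08002658  0.27283782  0.39696398 -0.05671917] [ 18.8931923  137.12754943] expect [[640.01189269 129.78362065 164.46458438]]
[array([[ 740.12918938, -191.34196294,   50.        ]]), array([[ 639.94055766, -202.56294725,   60.        ]]), array([[ 530.24881471, -201.9514514 ,  135.        ]])]
```

```bash
cat >> h.py <<'E'
from scipy.spatial.transform import Rotation as Ro
v=np.load("v.npy"); v[0]=.0285; TH=v[0]
def Rt(tilt): return Ro.from_euler("xyz",[np.pi,0,np.pi+TH])*Ro.from_euler("y",-tilt)
def tcp(cr,tilt):  # cradle coords of tip (z world) -> TCP world
    return W(*v,[cr])[0]-22*Rt(tilt).apply([0,0,1])
def tocr(p): 
    d=np.array(p[:2])-v[1:];c,s=np.cos(TH),np.sin(TH);return np.array([c*d[0]+s*d[1],-s*d[0]+c*d[1],p[2]])
def rel(p0,R0,p1,R1): return (R0.inv()*R1).as_rotvec().round(4),R0.inv().apply(np.array(p1)-p0).round(1)
def tipcr(o): 
    R=Ro.from_euler("xyz",o["tcp_rot"]);return tocr(o["tool_pos"]+R.apply([0,0,22]))
E
python3 - <<'E'
from h import *
R0=Ro.from_euler("xyz",[-3.1410,0,2.7518]);p0=np.array([199.488,485.641,248.741])
o=get_obs();print(o["time"])
for z in(135,46): p=tcp([-108,0,z],.25);print(p,rel(p0,R0,p,Rt(.25)))
print(Rt(.25).as_euler("xyz"))
E
```

```text
0.4
[512.60205276  -8.35137617 156.31607328] (array([-0.0529, -0.2465, -0.416 ]), array([-477.3, -337.9,   92.6]))
[512.60205276  -8.35137617  67.31607328] (array([-0.0529, -0.2465, -0.416 ]), array([-477.3, -337.8,  181.6]))
[ 3.14159265  0.25       -3.11309265]
```

Request:
step_arm(increments="0 0 -0.1 -48 -34 5 -1; -0.01 -0.05 -0.2 -96 -68 10 -1; -0.02 -0.1 -0.3 -144 -102 20 -1; -0.03 -0.15 -0.35 -192 -136 30 -1; -0.04 -0.2 -0.4 -240 -170 40 -1; -0.053 -0.2465 -0.416 -288 -204 50 -1; -0.053 -0.2465 -0.416 -336 -238 60 -1; -0.053 -0.2465 -0.416 -384 -272 70 -1; -0.053 -0.2465 -0.416 -432 -305 80 -1; -0.053 -0.2465 -0.416 -477.3 -337.9 92.6 -1; -0.053 -0.2465 -0.416 -477.3 -337.9 92.6 -1; -0.053 -0.2465 -0.416 -477.3 -337.9 92.6 -1; -0.053 -0.2465 -0.416 -477.3 -337.9 92.6 -1; -0.053 -0.2465 -0.416 -477.3 -337.9 92.6 -1")

```text
time: 2.15
tool_pos: [512.3, -7.2, 156.6]
tcp_rot: [3.141, 0.251, -3.112]
contact_force: [1.0, 0.2, -0.2]
grip_width: 0.3
```

Run:
```python
from h import *
import cv2
o=get_obs();print(o["time"],o["tool_pos"],o["tcp_rot"],tipcr(o),o["contact_force"],o["grip_width"])
p0=np.array(tcp([-108,0,135],.25));R0=Rt(.25)
for q in ([-108,0,46],[-82,0,46]): print(rel(p0,R0,tcp(q,.25),R0))
a=C["side"]["frame"][:,:,::-1]; cv2.imwrite("pics/s2.png",cv2.resize(a[60:330,140:420],None,fx=2.1,fy=2.1))
```

```text
2.25 [512.45686758  -7.47816997 156.46746277] [ 3.14091883  0.25088024 -3.11192028] [-108.10150438    0.89821604  135.15619364] [-0.55246155  0.44725609 -0.03323884] 0.5647168254112974
(array([0., 0., 0.]), array([22. , -0. , 86.2]))
(array([0., 0., 0.]), array([-3.2, -0. , 92.7]))
```

View pics/s2.png

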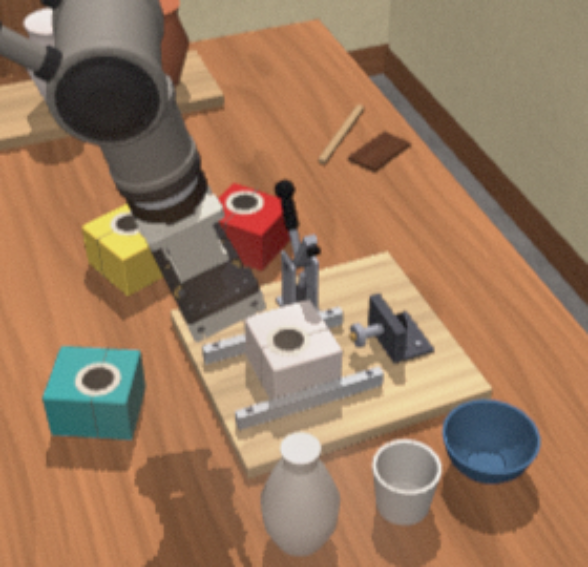

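The gripper sits behind the mould and clear of everything. Next I go down and then forward, stopping just short of contact.

Request:
step_arm(increments="0 0 0 7 0 29 -1; 0 0 0 15 0 58 -1; 0 0 0 22 0 86 -1; 0 0 0 22 0 86.2 -1; 0 0 0 10 0 89.3 -1; 0 0 0 0 0 91.9 -1; 0 0 0 -3.2 0 92.7 -1; 0 0 0 -3.2 0 92.7 -1; 0 0 0 -3.2 0 92.7 -1")

```text
time: 3.38
tool_pos: [538.4, -7.4, 67.1]
tcp_rot: [3.141, 0.25, -3.113]
contact_force: [-0.2, 0.1, -0.2]
grip_width: 0.4
```

Run:
```python
from h import *
import cv2
o=get_obs();print(o["time"],tipcr(o),o["contact_force"])
a=C["top"]["frame"][:,:,::-1]; cv2.imwrite("pics/t3.png",cv2.resize(a[95:255,170:350],None,fx=3.7,fy=3.7,interpolation=cv2.INTER_CUBIC))
```

```text
3.475 [-82.24489581   0.16665932  45.7566789 ] [0.95589742 0.20406135 0.16428635]
```

View pics/t3.png

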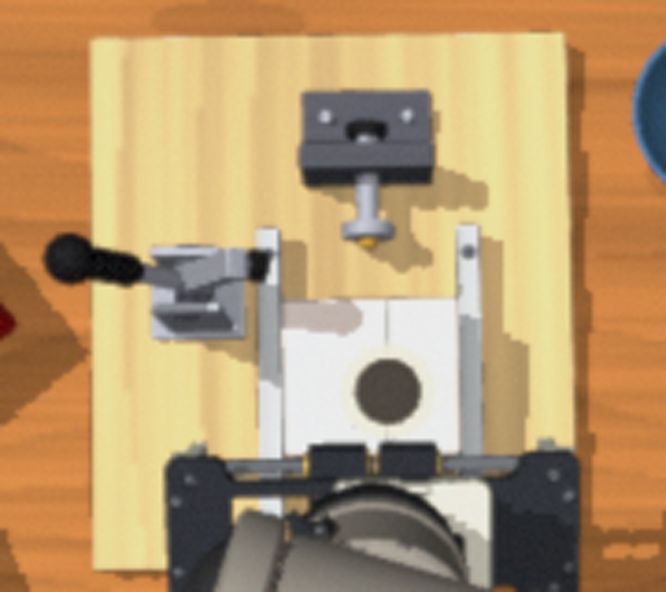

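Run:
```python
from h import *
print(tocr(ray("top",ct((367,240)),44)[0]),tocr(ray("top",ct((369,247)),44)[0]))
for d in (1,2,5,10,15,20):print(d,rel(np.zeros(3),Rt(.25),W(TH,0,0,[[d,0,0]])[0],Rt(.25))[1])
```

```text
[46.61931446  1.01974959 44.        ] [4.28919036e+01 2.71087880e-02 4.40000000e+01]
1 [-1.  -0.   0.2]
2 [-1.9 -0.   0.5]
5 [-4.8 -0.   1.2]
10 [-9.7 -0.   2.5]
15 [-14.5  -0.    3.7]
20 [-19.4  -0.    4.9]
```

Request:
step_arm(increments="0 0 0 -1.5 0 0.37 -1; 0 0 0 -2.9 0 0.74 -1; 0 0 0 -4.4 0 1.1 -1; 0 0 0 -5.8 0 1.5 -1; 0 0 0 -7.3 0 1.86 -1; 0 0 0 -8.7 0 2.2 -1; 0 0 0 -9.7 0 2.47 -1")

```text
time: 4.45
tool_pos: [546.5, -6.8, 66.6]
tcp_rot: [3.14, 0.246, -3.113]
contact_force: [-9.4, -0.0, 7.2]
grip_width: 0.2
```

Run:
```python
from h import *
o=get_obs();print(o["time"],tipcr(o),o["contact_force"])
```

```text
4.55 [-74.04989027   0.6054863   45.28942228] [-9.10927382 -0.81669023  7.03998013]
```

Request:
step_arm(increments="0 0 0 -1 0 0.25 -1; 0 0 0 -1.9 0 0.5 -1; 0 0 0 -2.9 0 0.7 -1; 0 0 0 -3.9 0 1 -1; 0 0 0 -4.8 0 1.2 -1")

```text
time: 5.18
tool_pos: [551.5, -6.6, 66.6]
tcp_rot: [3.14, 0.246, -3.113]
contact_force: [-7.0, -0.1, 6.7]
grip_width: 0.4
```

Run:
```python
from h import *
import cv2
o=get_obs();print(o["time"],tipcr(o),o["contact_force"])
a=C["top"]["frame"][:,:,::-1]; cv2.imwrite("pics/t4.png",cv2.resize(a[95:255,170:350],None,fx=3.7,fy=3.7,interpolation=cv2.INTER_CUBIC))
```

```text
5.275 [-69.02016246   0.62823126  45.22426097] [-7.01758412 -0.09617232  5.44766872]
```

View pics/t4.png

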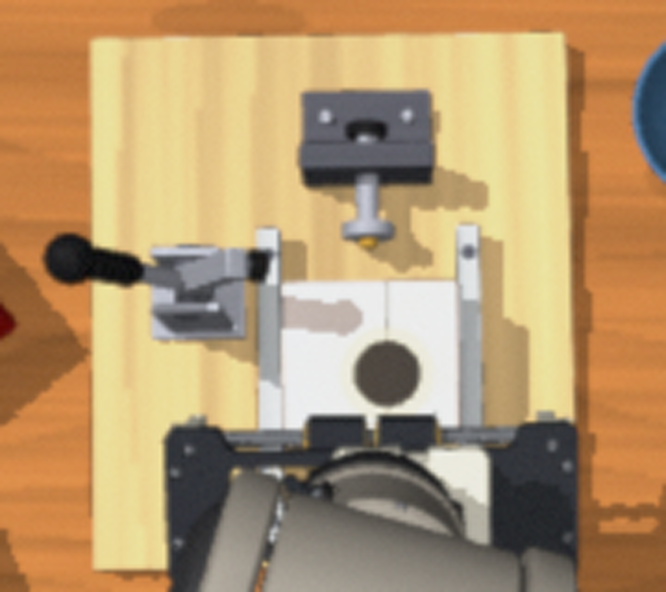

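Request:
step_arm(increments="0 0 0 -1.3 0 -0.2 -1; 0 0 0 -2.5 0 0.1 -1; 0 0 0 -3.7 0 0.4 -1; 0 0 0 -4.9 0 0.7 -1; 0 0 0 -6.1 0 1 -1; 0 0 0 -7.3 0 1.3 -1; 0 0 0 -8.5 0 1.6 -1; 0 0 0 -9.7 0 2 -1; 0 0 0 -11 0 2.3 -1; 0 0 0 -12.2 0 2.6 -1; 0 0 0 -13.4 0 2.9 -1; 0 0 0 -14.5 0 3.2 -1; 0 0 0 -15.5 0 3.5 -1")

```text
time: 6.9
tool_pos: [569.5, -6.6, 67.6]
tcp_rot: [3.141, 0.25, -3.113]
contact_force: [-2.9, 0.3, -2.3]
grip_width: 0.7
```

Run:
```python
from h import *
import cv2
o=get_obs();print(o["time"],tipcr(o),o["contact_force"])
a=C["top"]["frame"][:,:,::-1]; cv2.imwrite("pics/t5.png",cv2.resize(a[95:255,170:350],None,fx=3.7,fy=3.7,interpolation=cv2.INTER_CUBIC))
```

```text
7.0 [-50.90748852   0.12455464  46.31377368] [-2.06545594  0.24443842 -1.7629129 ]
```

View pics/t5.png

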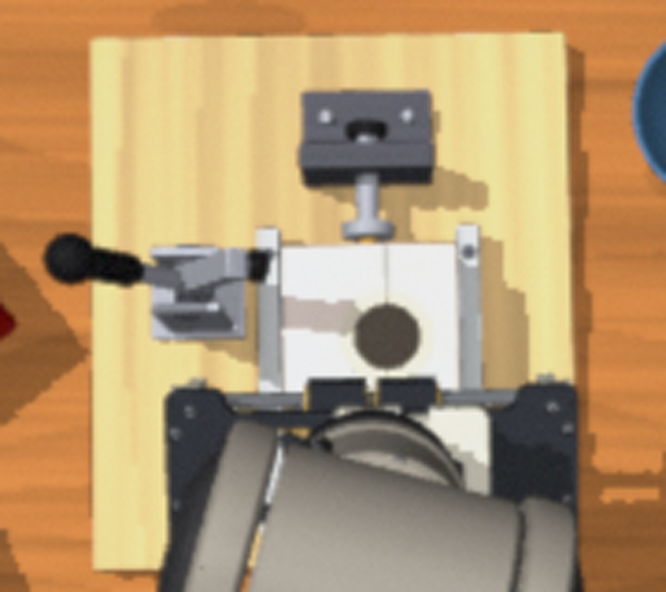

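Request:
step_arm(increments="0 0 0 -0.5 0 0.1 -1; 0 0 0 -1 0 0.2 -1; 0 0 0 -1.5 0 0.35 -1; 0 0 0 -2 0 0.5 -1; 0 0 0 -2.4 0 0.6 -1; 0 0 0 -2.9 0 0.7 -1")

```text
time: 7.75
tool_pos: [572.5, -6.5, 67.6]
tcp_rot: [3.141, 0.25, -3.113]
contact_force: [-2.5, -0.5, -1.2]
grip_width: 0.1
```

Request:
step_arm(increments="0 0 0 -0.5 0 0.1 -1; 0 0 0 -1 0 0.2 -1; 0 0 0 -1 0 0.2 -1")

```text
time: 8.12
tool_pos: [573.4, -6.5, 67.6]
tcp_rot: [3.141, 0.25, -3.113]
contact_force: [-2.9, -0.3, -1.7]
grip_width: 0.4
```

Request:
step_arm(increments="0 0 0 -0.5 0 0.1 -1; 0 0 0 -1 0 0.2 -1; 0 0 0 -1 0 0.2 -1")

```text
time: 8.5
tool_pos: [574.5, -6.4, 67.7]
tcp_rot: [3.141, 0.25, -3.113]
contact_force: [-3.5, -1.1, -2.4]
grip_width: 0.1
```

Request:
step_arm(increments="0 0 0 -0.5 0 0.1 -1; 0 0 0 -1 0 0.2 -1; 0 0 0 -1 0 0.2 -1")

```text
time: 8.88
tool_pos: [575.6, -6.4, 67.8]
tcp_rot: [3.141, 0.25, -3.113]
contact_force: [-3.8, -0.8, -1.6]
grip_width: 0.5
```

Request:
step_arm(increments="0 0 0 -0.5 0 0.1 -1; 0 0 0 -1 0 0.2 -1; 0 0 0 -1 0 0.2 -1")

```text
time: 9.25
tool_pos: [576.6, -6.4, 67.9]
tcp_rot: [3.141, 0.25, -3.113]
contact_force: [-3.4, 0.5, -2.6]
grip_width: 0.6
```

Request:
step_arm(increments="0 0 0 -0.5 0 0.1 -1; 0 0 0 -1 0 0.2 -1; 0 0 0 -1 0 0.2 -1")

```text
time: 9.62
tool_pos: [577.6, -6.4, 67.9]
tcp_rot: [3.141, 0.25, -3.113]
contact_force: [-4.2, 0.1, -1.8]
grip_width: 0.4
```

Request:
step_arm(increments="0 0 0 -0.5 0 0.1 -1; 0 0 0 -1 0 0.2 -1; 0 0 0 -1 0 0.2 -1")

```text
time: 10.0
tool_pos: [578.3, -6.3, 67.8]
tcp_rot: [3.141, 0.25, -3.113]
contact_force: [-4.0, -0.7, -2.3]
grip_width: 0.4
```

Request:
step_arm(increments="0 0 0 -0.5 0 0.1 -1; 0 0 0 -1 0 0.2 -1; 0 0 0 -1 0 0.2 -1")

```text
time: 10.38
tool_pos: [578.5, -6.2, 67.4]
tcp_rot: [3.14, 0.248, -3.113]
contact_force: [-6.4, 0.2, -1.8]
grip_width: 0.5
```

Run:
```python
from h import *
import cv2
o=get_obs();print(o["time"],tipcr(o),o["contact_force"])
a=C["top"]["frame"][:,:,::-1]; cv2.imwrite("pics/t6.png",cv2.resize(a[120:220,230:310],None,fx=6,fy=6,interpolation=cv2.INTER_CUBIC))
```

```text
10.475 [-42.08488634   0.31021252  46.12334671] [-6.27215195 -0.59357    -2.02200342]
```

View pics/t6.png

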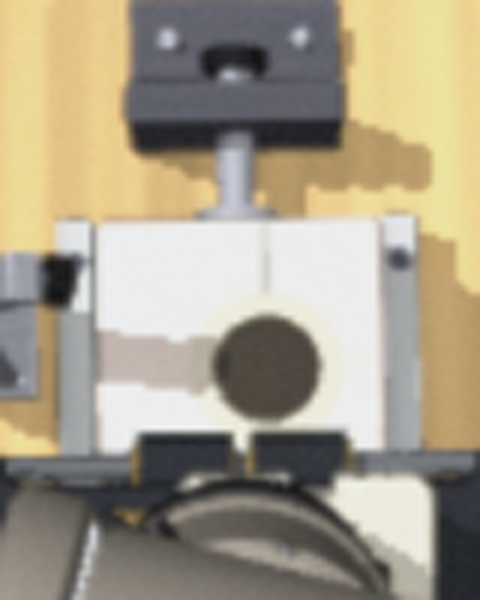

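The tip has stopped and the force has jumped, so the mould has reached the screw. I'll press on, gently, to be firmly home.

Request:
step_arm(increments="0 0 0 -0.5 0 0.1 -1; 0 0 0 -1 0 0.2 -1; 0 0 0 -1 0 0.2 -1")

```text
time: 10.85
tool_pos: [578.7, -6.1, 67.1]
tcp_rot: [3.14, 0.246, -3.113]
contact_force: [-9.7, -0.8, -1.4]
grip_width: 0.9
```

Request:
step_arm(increments="0 0 0 -0.5 0 0.1 -1; 0 0 0 -1 0 0.2 -1; 0 0 0 -1 0 0.2 -1")

```text
time: 11.22
tool_pos: [578.8, -6.0, 66.9]
tcp_rot: [3.14, 0.244, -3.113]
contact_force: [-11.6, -1.3, -0.0]
grip_width: 0.5
```

Request:
step_arm(increments="0 0 0 -0.5 0 0.1 -1; 0 0 0 -1 0 0.2 -1; 0 0 0 -1 0 0.2 -1; 0 0 0 -1 0 0.2 -1")

```text
time: 11.72
tool_pos: [579.0, -6.0, 66.8]
tcp_rot: [3.14, 0.242, -3.113]
contact_force: [-15.7, -2.9, 3.2]
grip_width: 0.4
```

Run:
```python
from h import *
o=get_obs();print(o["time"],tipcr(o),o["contact_force"])
```

```text
11.825 [-41.75013127   0.50755636  45.4819711 ] [-17.08319596  -2.52876249   3.77180411]
```

Request:
step_arm(increments="0 0 0 4 0 -1 -1; 0 0 0 12 0 -3 -1; 0 0 0 24 0 -6 -1; 0 0 0 24 0 -6 -1; 0 0 0 14 0 -45 -1; 0 0 0 5 0 -85 -1; 0 0 0 -8 0 -132 -1; 0 0 0 -20 0 -180 -1; 0 0 0 -20 0 -180 -1; 0 0 0 -20 0 -180 -1")

```text
time: 13.08
tool_pos: [557.2, -7.0, 247.0]
tcp_rot: [3.141, 0.25, -3.113]
contact_force: [-0.0, -0.2, 0.1]
grip_width: 0.1
```

Run:
```python
from h import *
import cv2
o=get_obs();print(o["time"],tipcr(o),o["contact_force"],o["joint_positions"],o["tool_pos"])
R0=Rt(.25)
for s in(1,-1):
  R1=Rt(0)*Ro.from_euler("z",s*np.pi/2)
  for q in ([18,188,240],[18,188,155]):
    p=W(*v,[q])[0]+[0,0,22]; print(s,rel(o["tool_pos"],R0,p,R1))
a=C["top"]["frame"][:,:,::-1]; cv2.imwrite("pics/t7.png",cv2.resize(a[95:255,170:350],None,fx=3.7,fy=3.7,interpolation=cv2.INTER_CUBIC))
```

```text
13.175 [-6.39058343e+01  1.85542328e-01  2.24561700e+02] [ 1.41476961  0.64717609 -0.25768851] [-0.17779149  0.27828342  1.65086088  0.06236804  0.97107008 -1.80585165] [556.7253179   -6.93610902 245.89084157]
1 (array([0.1963, 0.1963, 1.5619]), array([-88.6, 187.8,   6. ]))
1 (array([0.1963, 0.1963, 1.5619]), array([-67.5, 187.8,  88.3]))
-1 (array([-0.1963,  0.1963, -1.5619]), array([-88.6, 187.8,   6. ]))
-1 (array([-0.1963,  0.1963, -1.5619]), array([-67.5, 187.8,  88.3]))
```

View pics/t7.png

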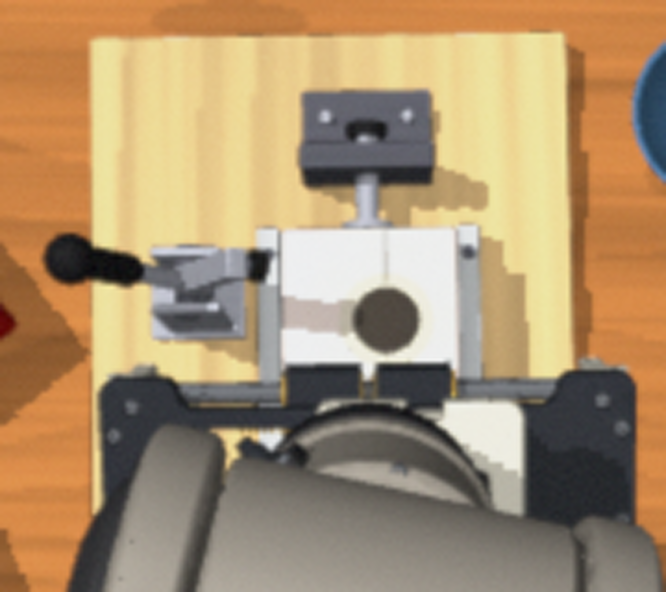

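Request:
step_arm(increments="0.02 0.02 0.156 -9 19 -10 -1; 0.039 0.039 0.312 -18 38 -10 -1; 0.059 0.059 0.469 -27 56 -10 -1; 0.079 0.079 0.625 -35 75 -10 -1; 0.098 0.098 0.781 -44 94 -10 -1; 0.118 0.118 0.937 -53 113 -8 -1; 0.137 0.137 1.093 -62 131 -5 -1; 0.157 0.157 1.25 -71 150 0 -1; 0.177 0.177 1.406 -80 169 3 -1; 0.1963 0.1963 1.5619 -88.6 187.8 6 -1; 0.1963 0.1963 1.5619 -88.6 187.8 6 -1; 0.1963 0.1963 1.5619 -88.6 187.8 6 -1")

```text
time: 14.68
tool_pos: [639.0, 182.6, 262.6]
tcp_rot: [-3.14, 0.0, 1.602]
contact_force: [-0.4, 0.8, 0.2]
grip_width: 0.4
```

Run:
```python
from h import *
import cv2
o=get_obs();print(o["time"],tipcr(o),o["contact_force"],o["joint_positions"],o["tcp_rot"])
R0=Ro.from_euler("xyz",o["tcp_rot"]);print(R0.as_matrix().round(2))
R1=Rt(0)*Ro.from_euler("z",np.pi/2)
print(rel(o["tool_pos"],R0,W(*v,[[18,188,155]])[0]+[0,0,22],R1))
a=C["side"]["frame"][:,:,::-1]; cv2.imwrite("pics/s8.png",cv2.resize(a[40:310,140:420],None,fx=2.1,fy=2.1))
```

```text
14.775 [ 18.36372375 187.12744642 241.55089991] [-0.55280096  0.37898503  0.52103344] [1.62776479e-01 6.01301778e-01 1.06016559e+00 2.68530079e-04
 1.48028796e+00 1.33067652e-01] [-3.14139593e+00 -2.43478949e-04  1.60048084e+00]
[[-0.03  1.   -0.  ]
 [ 1.    0.03  0.  ]
 [ 0.   -0.   -1.  ]]
(array([-0.0002, -0.0002,  0.0012]), array([ 0.9, -0.3, 86.6]))
```

View pics/s8.png

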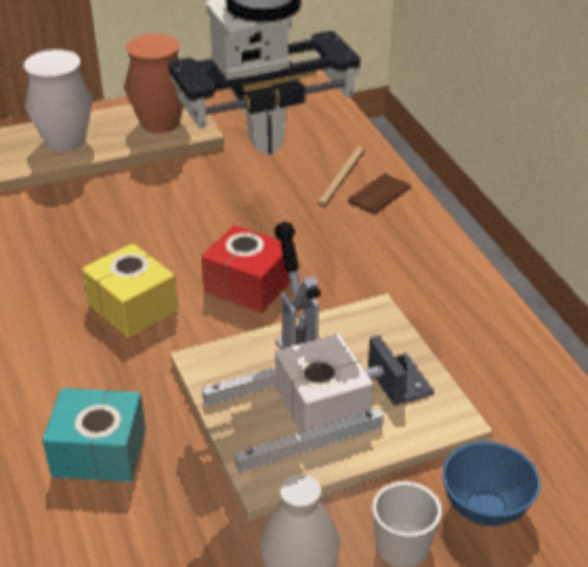

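Now tool x is the cradle's +y. I go down beside the knob and approach to just short of it.

Request:
step_arm(increments="0 0 0 0 0 30 -1; 0 0 0 0 0 60 -1; 0 0 0 0 0 86 -1; 0 0 0 0 0 86 -1; 0 0 0 -10 0 86 -1; 0 0 0 -20 0 86 -1; 0 0 0 -24 0 86 -1; 0 0 0 -24 0 86 -1; 0 0 0 -24 0 86 -1")

```text
time: 15.9
tool_pos: [640.1, 159.3, 177.9]
tcp_rot: [3.141, -0.001, 1.599]
contact_force: [0.3, -0.1, -0.2]
grip_width: 0.5
```

Run:
```python
from h import *
import cv2
o=get_obs();print(o["time"],tipcr(o),o["contact_force"])
a=C["side"]["frame"][:,:,::-1]; cv2.imwrite("pics/s9.png",cv2.resize(a[60:230,210:350],None,fx=3.5,fy=3.5))
```

```text
16.0 [ 18.72994047 164.14702533 155.76922545] [ 0.15632182 -0.13178318 -0.02384049]
```

View pics/s9.png

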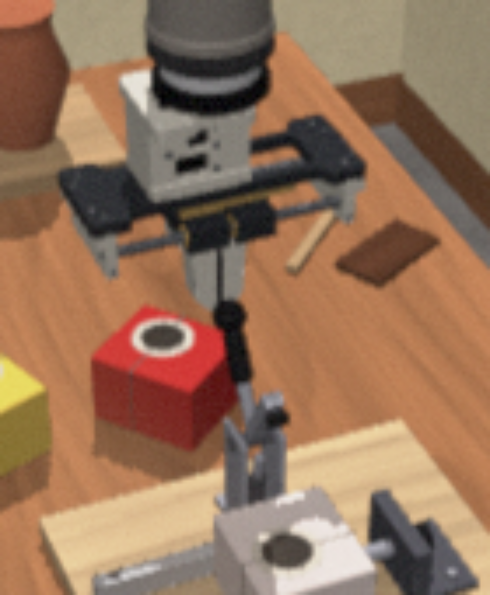

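Request:
step_arm(increments="0 0 0 -2.5 0 0 -1; 0 0 0 -5 0 0 -1; 0 0 0 -7.5 0 0 -1; 0 0 0 -10 0 -1 -1; 0 0 0 -12 0 -2 -1; 0 0 0 -14 0 -3 -1")

```text
time: 16.75
tool_pos: [640.4, 147.6, 181.4]
tcp_rot: [3.14, -0.005, 1.6]
contact_force: [-1.3, 8.8, 2.8]
grip_width: 0.2
```

Run:
```python
from h import *
import cv2
o=get_obs();print(o["time"],tipcr(o),o["contact_force"])
a=C["side"]["frame"][:,:,::-1]; cv2.imwrite("pics/s10.png",cv2.resize(a[110:230,230:330],None,fx=5,fy=5))
```

```text
16.85 [ 18.80665614 152.1525428  159.60047332] [-0.7227423   7.29838181  2.20081871]
```

View pics/s10.png

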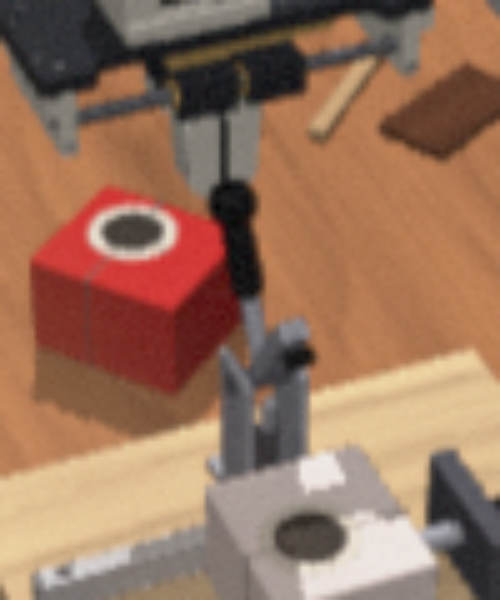

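Request:
step_arm(increments="0 0 0 -2.5 0 -1.2 -1; 0 0 0 -5.5 0 -2.5 -1; 0 0 0 -8 0 -3.4 -1; 0 0 0 -10.5 0 -4.4 -1; 0 0 0 -13.5 0 -5.4 -1; 0 0 0 -16 0 -6.1 -1; 0 0 0 -19 0 -6.8 -1; 0 0 0 -21.5 0 -7.5 -1")

```text
time: 17.85
tool_pos: [641.3, 124.7, 189.2]
tcp_rot: [3.14, -0.002, 1.6]
contact_force: [-0.4, 3.9, 3.3]
grip_width: 0.2
```

Run:
```python
from h import *
import cv2
o=get_obs();print(o["time"],tipcr(o),o["contact_force"])
a=C["side"]["frame"][:,:,::-1]; cv2.imwrite("pics/s11.png",cv2.resize(a[110:230,230:330],None,fx=5,fy=5))
```

```text
17.95 [ 18.96861428 128.54112081 166.81167906] [0.04945322 2.61999359 2.27499327]
```

View pics/s11.png

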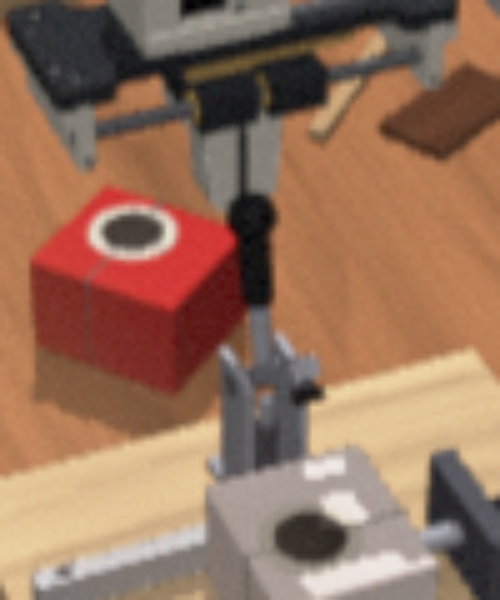

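Request:
step_arm(increments="0 0 0 -2 0 -0.4 -1; 0 0 0 -4 0 -0.8 -1; 0 0 0 -6 0 -1.1 -1; 0 0 0 -8.5 0 -1.5 -1; 0 0 0 -10.5 0 -1.6 -1; 0 0 0 -12.5 0 -1.7 -1; 0 0 0 -14.5 0 -1.8 -1; 0 0 0 -16.5 0 -1.9 -1; 0 0 0 -18 0 -1.9 -1")

```text
time: 19.08
tool_pos: [641.6, 105.5, 190.0]
tcp_rot: [3.141, -0.001, 1.599]
contact_force: [-0.2, 0.1, 0.1]
grip_width: 0.7
```

Run:
```python
from h import *
import cv2
o=get_obs();print(o["time"],tipcr(o),o["contact_force"])
a=C["side"]["frame"][:,:,::-1]; cv2.imwrite("pics/s12.png",cv2.resize(a[110:250,230:350],None,fx=4.2,fy=4.2))
```

```text
19.175 [ 18.74679525 110.11585582 168.10909472] [-0.15247956  0.60901288  0.55666894]
```

View pics/s12.png

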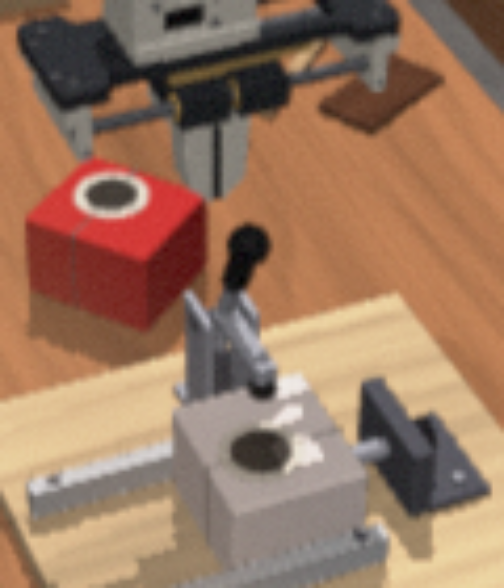

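The clamp has snapped shut with its pad on the mould. I back the arm away outwards and up.

Request:
step_arm(increments="0 0 0 8 0 0 -1; 0 0 0 24 0 0 -1; 0 0 0 45 0 -5 -1; 0 0 0 70 0 -30 -1; 0 0 0 95 0 -65 -1; 0 0 0 120 0 -90 -1; 0 0 0 150 0 -100 -1; 0 0 0 150 0 -100 -1; 0 0 0 150 0 -100 -1")

```text
time: 20.3
tool_pos: [636.9, 256.1, 289.8]
tcp_rot: [-3.141, -0.0, 1.6]
contact_force: [1.3, -0.5, -0.6]
grip_width: 0.6
```

Run:
```python
from h import *
import cv2
o=get_obs();print(o["time"],tipcr(o),o["contact_force"])
a=C["top"]["frame"][:,:,::-1]; cv2.imwrite("pics/t13.png",cv2.resize(a[95:255,170:350],None,fx=3.7,fy=3.7,interpolation=cv2.INTER_CUBIC))
a=C["side"]["frame"][:,:,::-1]; cv2.imwrite("pics/s13.png",cv2.resize(a,(800,600)))
```

```text
20.4 [ 18.52007455 259.78243601 267.65861296] [-0.42548533 -0.64451425 -0.76322529]
```

View pics/t13.png

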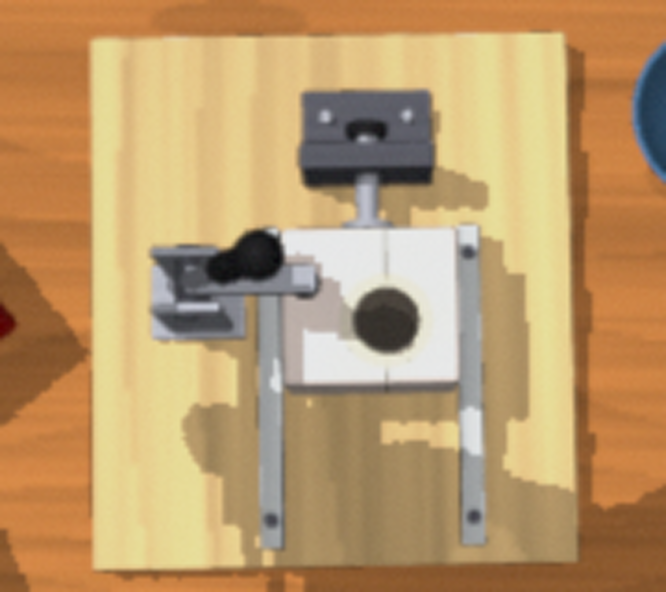

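View pics/s13.png

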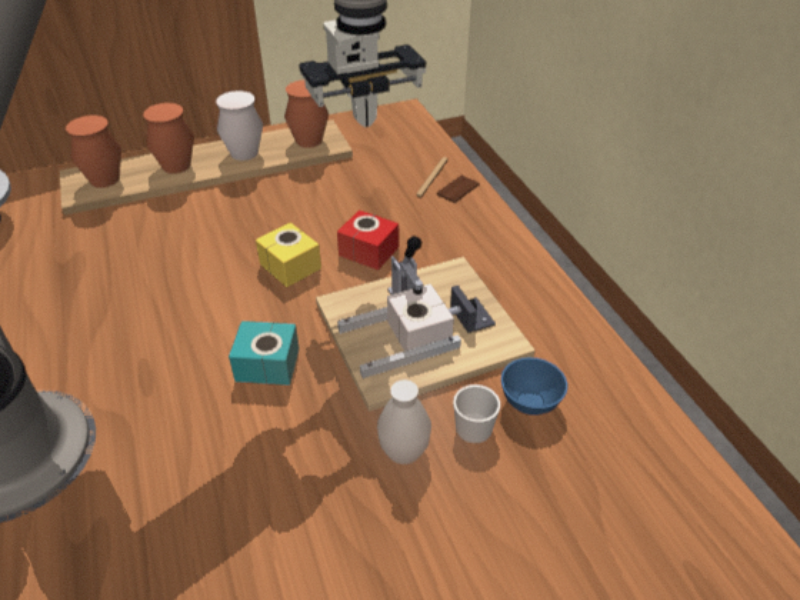

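The clamp is shut, the mould's far edge is still at crop row 228 as it was before clamping, and the pots have not moved. Handing in.

```bash
python3 -c "
from plant import *
print(close_job())"
```

```text
the job is handed in; nothing more can be done
None
```

The mould is home against the screw and the toggle clamp is shut on it. I handed the job in at about 20 s of the 72 s allowed.

- **Mould:** I pushed it about 37 mm along the rails. Sliding took about 2 to 9 N, plus up to 7 N of vertical drag from the fingertip early on. At the screw the fingertip stopped moving while the force climbed. I pressed on to a last reading of about 17.7 N in all, under the 25 N limit.
- **Clamp:** I pushed the knob with the closed fingertips, reading at most about 9 N. It snapped shut by itself just past upright, and I backed the arm away until it touched nothing.
- **Last checks:** The final pictures show the pad on the mould, the mould's far edge where it was before clamping, and the pots and coloured look-alikes in place. The measured force was about zero.
- **Not seen directly:** The pin is hidden behind the mould, so I judge it pressed in from the force jump and the closed gap. Forces were read only at the end of each move, so a brief higher peak in between would not show.

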